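# Set and torque the swivel foot of a desk-screen rail

### The arm

A 7-joint arm with a two-finger parallel gripper is mounted at the origin on the work surface. World frame = base frame: x ahead of the robot, y to its left, z up, the work surface at z = 0. Lengths are in m, angles in rad, forces in N, time in s.
With the tool pointing down it reaches from about 0.425 to 0.875 m from the base axis. Payload 4.7 kg.
Tool frame: the origin (TCP) lies on the centre line of the jaws, within the pads' length; the fingertips stand 8 mm ahead of it and the grasp point (between the pads) lies 11 mm behind it; z points along the fingers, x is the direction in which the jaws open and shut, and the axes are right-handed (so a half turn about z gives the same grasp; the last joint's range is limited). The gripper opens to 87 mm and grips with 3 to 60 N. Pads are 19 mm wide; open, the fingers measure 117 mm over their backs; the gripper's body (75 mm by 190 mm) begins 51 mm behind the grasp point.
Start: joints at [-1.319, 0.321, -0.07, 1.45, 0.023, 1.371, -0.057], TCP at [0.153, 0.632, 0.231] pointing down, gripper open.
Joint ranges: [-2.86, 2.86], [-0.3, 2.09], [-1.38, 1.24], [0.06, 2.45], [-1.56, 4.7], [0.09, 2.05], [-2.69, 2.69]. Speed limits (rad/s): [2.57, 2.57, 3.14, 3.14, 3.14, 3.14, 3.14].

### API

Orientations are given as a 3x3 rotation matrix whose columns are the frame's x, y, z axes.
In Python, from rig import observe, cams, order gives the robot as it stands. The module is installed in compiled form; this text tells all that it offers.
- The arm moves only by the tool arm_command, never from a script. Its argument "plan" is a list of rows, each a list of 7 numbers: the shift along the tool's x, y, z in mm, then the turn, a rotation vector about the tool's x, y, z in degrees, then the closure, from -1 (fully open) to 1 (shut). A call has exactly 8 rows; each row shifts and turns the commanded pose from where the row before left it, along the tool's axes as they then stand; what a row does not reach is not made up. A row lasts 1/8 s, in which the tool goes at most 62.5 mm and 10.7 degrees, less where a joint would pass 70% of its speed; a pose out of reach is approached as far as the arm can. A call is refused whole if a number of a shift passes 62.5 or a number of a turn 10.7, either way. A call with a gripper value outside its range is refused whole. The fingers move at their own pace and stop on an object; "force" is the grip in N (left out, the last holds). Time passes only in rows, so rows that do not move let the fingers close, or fill a call up. It gives the time, the measured TCP pose, the force and the opening at its end, in the units of the state.
- observe(): the state, without advancing time (a new reading comes with each control period).
- cams.snapshot(name): name is "scene" or "top"; returns the picture (480x640x3 uint8, red, green, blue); there is no depth.
- cams.camera_params(name): a dict with "camera_matrix" (3x3 intrinsics, pixels), "position" and "attitude" of the camera in the world. Camera axes: x right, y down, z forward; pixel columns grow to the right and rows downward; lengths in m; the calibration is good to about 2 mm. A picture is of the moment at which its call begins. camera_params takes no time and is no camera call.
- order.job_done(): hands the job in, once; it reports no verdict.
Trained networks look in the newest picture that a camera, given by its name, has taken for a name from the list of things; names that differ only in an ending like _2 or _b are one class to them, and where a whole thing is asked for, a point or a joint stands for the part that bears it (a point fixed in the world has none). Each returns a list of dicts, best first, with "p" (0 to 1); they miss things now and then, are a little off and sometimes report something else, mostly with a low value. They report only what shows in the picture. A call takes as long as a camera call.
- cams.recognise(name, camera): "location" ([x, y, z] in m, in the coordinates of the camera as it stood for that picture, good to about 4 mm: the middle of the surface that is visible of it).
- cams.silhouettes(name, camera): "mask" (480x640 bool, what is visible of it).
- cams.place_of(name, camera): "location" ([x, y, z] in m, in the coordinates of the camera as it stood for that picture, good to about 4 mm: a listed point, or the origin of a listed thing).
The state is a dict: "t": time; "joints": joint angles; "dq": joint speeds; "joint_efforts": joint torques, N m; "position": TCP position; "ee_rot": TCP orientation; "wrist_force": force on the tool from outside, world axes, zero at the start; "torque": the same for the moment, N m; "grip_width": opening from 0.0 (shut) to 1.0 (fully open).
Only numpy, scipy, OpenCV 4.12 (cv2) and the standard library are available. Lean on these libraries where they do the work, as an engineer would, in place of code of your own. Each camera call takes 0.05 s, during which the arm holds its last target. There are 200 camera calls.

### The job

The desk-screen rail still has the swivel foot at its free end folded roughly in line with it. Push the foot round until it stands square to the rail, hard against its stop, then push the red-handled torque wrench that sits on the pivot bolt clockwise until the bolt is tight and the wrench's handle breaks over at its joint and stays bent. Stop there so that the bolt is not forced any further, and leave the other things on the desk where they are.

Things in the scene. Friction and masses are not known exactly. Their poses are not given: they have to be found in the camera images.
- rail: Aluminium desk-screen rail fixed to the desk, 40 mm wide, 33 to 79 mm high, with a green panel (top 199 mm high) in its far half. Origin on the desk, under the axis of the pivot bolt at the rail's free end; z up. The rail runs from 50 to 400 mm along +y; -y is free space. A steel lug 31 to 39 mm high carries the bolt and a small red stop block, 36 mm along +x and 25 mm along +y.
- foot (a joint): Angle of the dark steel foot about the pivot: a bar 34 mm wide, 5 to 27 mm above the desk, 130 mm each way from the pivot. At 0 it is in line with the rail, its inner arm under the rail, its outer arm pointing to rail -y. Turns counter-clockwise from above (outer arm from rail -y to rail +x) up to a hard stop at 1.571 rad, square to the rail. Stiff (0.3 N m); stays put. Starts at 0.1 to 0.45.
- foot_end (a point): Tip of the foot's outer arm: 130 mm from the pivot axis, 16 mm above the desk, on the bar's centre line.
- wrench (a joint): Turn of the wrench head on the bolt (rad), growing clockwise from above, 0 to 0.85, where the bolt is tight; starts at 0 to 0.4. With the knuckle straight the handle points at 210 degrees (counter-clockwise from the rail's +x) minus this angle. Takes about 0.45 N m, or 3 N at mid grip; stays where left.
- grip_mid (a point): Middle of the wrench's red round grip, on its axis 80 mm above the desk. The grip is 28 mm in diameter and reaches 52 mm either way of this point; the black end of the handle lies 61 mm beyond it. With the knuckle straight it is 150 mm from the bolt's axis.
- wrench_pin (a point): Pin of the wrench's breakaway joint (upright axis), 45 mm from the bolt's axis towards the grip and 80 mm above the desk. The ratchet head on the bolt is 40 mm in diameter, its top 92 mm above the desk.
- knuckle (a joint): Clockwise bend (rad) of the handle where it breaks away; 0 is straight, 0.35 fully broken over, at its own stop. It stays straight until the bolt is tight and the handle is pushed with 1.2 N m about the pin (11 to 12 N at mid grip); then gives way with falling force, goes over centre at 0.24 (25 mm of travel at mid grip), snaps to 0.35 and stays bent.
- bolt (a joint): How far (rad) the bolt has been forced beyond tight, clockwise; 0 at the start. It stays put below 3.2 N m (about 20 N at the middle of the grip); more than that, when the handle is hauled on against its stop, overtightens it.
- mug: White mug, 80 mm wide, 92 mm high, standing on the robot's right. Origin at the centre of its underside.
- bolt_tray: Blue tray of spare bolts, 130 x 90 x 28 mm, on the robot's right. Origin at the centre of its underside.
- carton: White and orange carton, 70 x 45 x 85 mm, on the robot's right. Origin at the centre of its underside.
- stapler: Blue and black stapler, 36 x 140 x 56 mm, beyond the pivot, on the side away from the robot. Origin at the centre of its underside.
- tape: Black tape dispenser, 130 x 55 x 83 mm, on the robot's left. Origin at the centre of its underside.

How it is judged:
On the way, in this order (a step that is already met when the one before it is completed fails the run):
1. the foot stands square to the rail against its stop (value of joint foot above 1.51 rad), for 0.2 s.
2. the bolt is tight and the wrench's joint has broken over, the foot still on its stop (value of joint wrench above 0.8 rad and value of joint knuckle above 0.28 rad and value of joint foot above 1.5 rad), for 0.2 s.
At the end, for the whole second after the job is handed in: the foot is within 4 degrees of its stop square to the rail, the bolt is within 3.5 degrees of tight (wrench above 0.79 rad), the wrench's breakaway joint is broken over (above 0.28 of 0.35 rad), the bolt has not been forced more than 0.12 rad past tight, and foot and wrench are at rest (value of joint foot above 1.5 rad and value of joint wrench above 0.79 rad and value of joint knuckle above 0.28 rad and value of joint bolt below 0.12 rad and velocity of joint foot between -0.05 and 0.05 rad/s and velocity of joint wrench between -0.05 and 0.05 rad/s and velocity of joint knuckle between -0.05 and 0.05 rad/s); the robot touches nothing.
It fails at once if the bolt is forced more than 0.12 rad past tight (value of joint bolt above 0.12 rad).
It fails at once if another thing on the desk is moved more than 30 mm (distance of any of mug, bolt_tray, carton, stapler, tape from where it was at the start of the episode above 0.03 m).
It also fails if it takes over 54 s, if anything falls off the work surface, if the arm or the gripper's body presses on something with over 40 N, if the wrist force passes 120 N, or if a joint passes its speed limit or range.

## Working session

There is one attempt and no reset: what is moved stays moved. The work goes in short steps, Python scripts to look and compute and a tool call to move; the robot and the scene stay as the last step left them, time stands still between calls to the robot, and variables do not carry over. Pictures are saved under pics/ and viewed, about 8 in all and at most 12, crops included, and the job is handed in when it is done.

Besides the shell and the picture viewer there is one more tool, called after "Call:" as name([rows], argument=value, ...), one row to a line, values as JSON. arm_command: Moves the arm, as the interface text tells. Its arguments: {"type":"object","properties":{"plan":{"type":"array","items":{"type":"array","items":{"type":"number"}}},"force":{"type":"number"}},"required":["plan"]}

```bash
mkdir -p pics; cat > h.py <<'E'
import numpy as np, cv2
from rig import observe, cams, order
def w(cam,p):
    c=cams.camera_params(cam); return np.array(c["attitude"])@np.array(p)+np.array(c["position"])
def save(cam,fn):
    im=cams.snapshot(cam); cv2.imwrite("pics/"+fn,im[:,:,::-1]); return im
def pix(cam,P):
    c=cams.camera_params(cam); q=np.array(c["attitude"]).T@(np.array(P)-np.array(c["position"])); u=np.array(c["camera_matrix"])@q; return u[:2]/u[2]
def ray(cam,uv,z):
    c=cams.camera_params(cam); d=np.array(c["attitude"])@np.linalg.solve(np.array(c["camera_matrix"]),[uv[0],uv[1],1.]); p=np.array(c["position"]); return p+d*(z-p[2])/d[2]
E
python3 - <<'E'
from h import *
np.set_printoptions(precision=3,suppress=True)
o=observe(); print(o["t"],o["position"],o["ee_rot"],o["wrist_force"],o["grip_width"])
for c in ["top","scene"]:
    save(c,c+"0.png"); print(c,cams.camera_params(c)["position"])
    for n in ["rail","foot_end","wrench_pin","grip_mid","mug","bolt_tray","carton","stapler","tape"]:
        print(n,[(w(c,r["location"]),round(r["p"],2)) for r in cams.place_of(n,c)[:2]])
E
```

```text
0.0 [0.153 0.631 0.229] [[ 0.236  0.972 -0.   ]
 [ 0.972 -0.236 -0.002]
 [-0.002  0.    -1.   ]] [-1.436 -0.11  -0.399] 1.0029062534596962
top [0.423 0.036 1.445]
rail [(array([ 0.62 ,  0.032, -0.004]), 0.69)]
foot_end [(array([ 0.508, -0.042,  0.015]), 0.58)]
wrench_pin [(array([ 0.508, -0.042,  0.016]), 0.51)]
grip_mid [(array([0.548, 0.167, 0.082]), 0.79)]
mug [(array([ 0.576, -0.372, -0.   ]), 0.72)]
bolt_tray [(array([ 0.413, -0.341,  0.005]), 0.93), (array([0.593, 0.075, 0.083]), 0.43)]
carton [(array([ 0.701, -0.372,  0.003]), 0.69)]
stapler [(array([ 0.796, -0.058, -0.004]), 0.76)]
tape [(array([ 0.577, -0.371,  0.001]), 0.44)]
scene [1.152 0.304 1.094]
rail [(array([ 0.618,  0.031, -0.003]), 0.72)]
foot_end [(array([ 0.511, -0.037,  0.016]), 0.66)]
wrench_pin [(array([0.597, 0.072, 0.081]), 0.88), (array([ 0.62 ,  0.033, -0.001]), 0.58)]
grip_mid [(array([0.549, 0.169, 0.081]), 0.57), (array([ 0.51 , -0.036,  0.017]), 0.57)]
mug [(array([ 0.577, -0.368, -0.001]), 0.97)]
bolt_tray [(array([ 0.42 , -0.342, -0.001]), 0.91)]
carton [(array([ 0.702, -0.375, -0.005]), 0.85), (array([0.595, 0.074, 0.08 ]), 0.56)]
stapler [(array([ 0.798, -0.056,  0.001]), 0.75), (array([ 0.51 , -0.036,  0.016]), 0.6)]
tape [(array([0.455, 0.44 , 0.003]), 0.9), (array([ 0.419, -0.341, -0.003]), 0.62)]
```

View pics/top0.png

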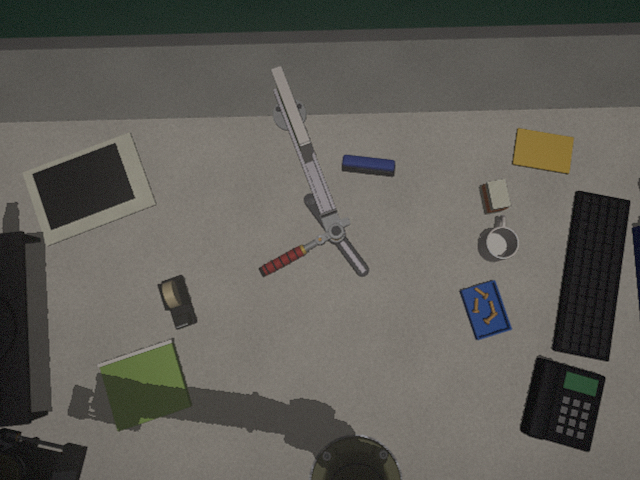

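View pics/scene0.png

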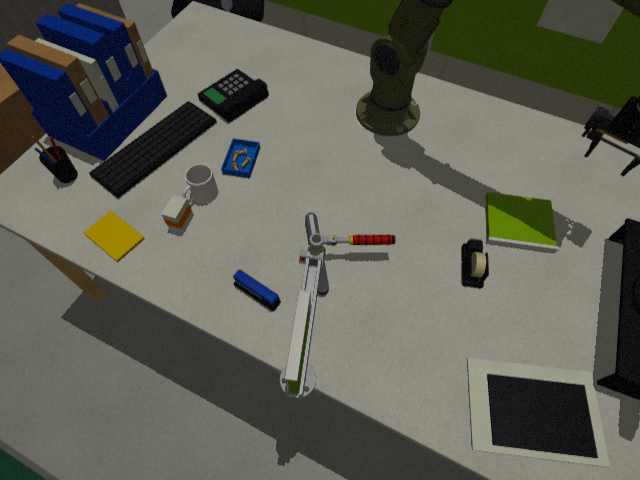

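Top view: the pivot head is at about (335,230), the foot tip at (363,270) and the grip at (283,261). The rail runs up to (280,70), about 19–20° from world x. The scene view agrees with this. The geometry checks out: foot tip to pivot is 131 mm and grip to pivot is 153 mm. That puts the foot at about 0.23 rad and the wrench at about 0.38.

```bash
cat >> h.py <<'E'
from scipy.spatial.transform import Rotation as Ro
def Rd(yaw):
    a=np.radians(yaw); return np.array([[np.cos(a),np.sin(a),0],[np.sin(a),-np.cos(a),0],[0,0,-1.]])
def plan(wps,g=1,R=None,p=None):
    """wps: list of (pos_m, yaw_deg, nrows); linear from the state"""
    o=observe(); R=np.array(o["ee_rot"]) if R is None else R; p=np.array(o["position"])*1000 if p is None else p
    rows=[]
    for t,yaw,n in wps:
        t=np.array(t)*1000; p0=p.copy(); rv=(Ro.from_matrix(R.T@Rd(yaw))).as_rotvec()
        for i in range(n):
            tp=p0+(t-p0)*(i+1)/n
            d=np.round(R.T@(tp-p),0); rr=np.round(np.degrees(rv)/n,1)
            p=p+R@d; R=R@Ro.from_rotvec(np.radians(rr)).as_matrix(); rows.append([*(float(x)+0. for x in d),*(float(x)+0. for x in rr),g])
    print("end",p,np.degrees(np.arctan2(R[1,0],R[0,0])))
    for i in range(0,len(rows),8): print(str(rows[i:i+8]).replace(" ",""))
E
python3 - <<'E'
from h import *
for a in (17,19,21,23):
    d=np.array([np.cos(np.radians(a)),np.sin(np.radians(a)),0]); b=np.array([.619,.032,0])
    print(a,[pix("top",b+d*s+[0,0,h]).round() for s,h in((.06,.079),(.4,.079),(.4,.199))])
plan([((.40,.38,.2),20,8),((.499,.010,.15),-57,8)])
E
```

```text
17 [array([329., 207.]), array([287.,  83.]), array([282.,  62.])]
19 [array([328., 208.]), array([282.,  85.]), array([277.,  64.])]
21 [array([327., 208.]), array([276.,  87.]), array([271.,  66.])]
23 [array([326., 208.]), array([271.,  89.]), array([266.,  68.])]
end [498.53018794  10.22886508 149.55279255] -57.22321659732664
[[-23.0,37.0,4.0,0.0,0.0,7.0,1],[-19.0,40.0,4.0,0.0,0.0,7.0,1],[-13.0,42.0,3.0,0.0,0.0,7.0,1],[-9.0,44.0,4.0,0.0,0.0,7.0,1],[-3.0,44.0,4.0,0.0,0.0,7.0,1],[3.0,44.0,4.0,0.0,0.0,7.0,1],[7.0,43.0,4.0,0.0,0.0,7.0,1],[13.0,42.0,4.0,0.0,0.0,7.0,1]]
[[-4.0,48.0,6.0,0.0,0.0,9.7,1],[3.0,48.0,6.0,0.0,0.0,9.7,1],[12.0,46.0,7.0,0.0,0.0,9.7,1],[19.0,44.0,6.0,0.0,0.0,9.7,1],[26.0,40.0,6.0,0.0,0.0,9.7,1],[33.0,35.0,6.0,0.0,0.0,9.7,1],[38.0,29.0,6.0,0.0,0.0,9.7,1],[42.0,22.0,7.0,0.0,0.0,9.7,1]]
```

Call:
arm_command([
  [-23, 37, 4, 0, 0, 7, 1],
  [-19, 40, 4, 0, 0, 7, 1],
  [-13, 42, 3, 0, 0, 7, 1],
  [-9, 44, 4, 0, 0, 7, 1],
  [-3, 44, 4, 0, 0, 7, 1],
  [3, 44, 4, 0, 0, 7, 1],
  [7, 43, 4, 0, 0, 7, 1],
  [13, 42, 4, 0, 0, 7, 1],
], force=40)

```text
t: 2.0
position: [0.4007, 0.379, 0.1997]
ee_rot: [[0.939, 0.345, 0.0], [0.345, -0.939, 0.001], [0.001, -0.0, -1.0]]
wrist_force: [-0.1, 0.4, -0.2]
grip_width: 0.172
```

Call:
arm_command([
  [-4, 48, 6, 0, 0, 9.7, 1],
  [3, 48, 6, 0, 0, 9.7, 1],
  [12, 46, 7, 0, 0, 9.7, 1],
  [19, 44, 6, 0, 0, 9.7, 1],
  [26, 40, 6, 0, 0, 9.7, 1],
  [33, 35, 6, 0, 0, 9.7, 1],
  [38, 29, 6, 0, 0, 9.7, 1],
  [42, 22, 7, 0, 0, 9.7, 1],
])

```text
t: 3.0
position: [0.499, 0.0088, 0.1498]
ee_rot: [[0.537, -0.844, 0.001], [-0.844, -0.537, 0.001], [0.0, -0.001, -1.0]]
wrist_force: [0.1, 1.1, 1.0]
grip_width: 0.008
```

Call:
arm_command([
  [0, 0, 0, 0, 0, 0, 1],
  [0, 0, 0, 0, 0, 0, 1],
  [0, 0, 0, 0, 0, 0, 1],
  [0, 0, 0, 0, 0, 0, 1],
  [0, 0, 0, 0, 0, 0, 1],
  [0, 0, 0, 0, 0, 0, 1],
  [0, 0, 0, 0, 0, 0, 1],
  [0, 0, 0, 0, 0, 0, 1],
])

```text
t: 4.0
position: [0.4986, 0.0102, 0.1496]
ee_rot: [[0.541, -0.841, 0.0], [-0.841, -0.541, 0.0], [-0.0, -0.0, -1.0]]
wrist_force: [0.4, -1.7, 0.3]
grip_width: 0.003
```

```bash
python3 - <<'E'
from h import *
o=observe();print(o["t"],o["position"],o["ee_rot"],o["wrist_force"],o["grip_width"])
plan([((.499,.010,.024),-57,6)])
save("scene","s1.png");save("top","t1.png")
for c in("scene","top"):
    for n in("foot_end","grip_mid","rail"):print(c,n,[(w(c,r["location"]).round(3),round(r["p"],2)) for r in cams.place_of(n,c)[:2]])
cv2.imwrite("pics/c1.png",cv2.resize(cv2.imread("pics/s1.png")[150:330,200:440],None,fx=3,fy=3))
E
```

```text
4.0 [0.49856195 0.01024964 0.14956958] [[ 5.41386551e-01 -8.40773810e-01  5.65981106e-05]
 [-8.40773811e-01 -5.41386547e-01  7.25355263e-05]
 [-3.03445151e-05 -8.68559676e-05 -9.99999996e-01]] [ 0.40077386 -1.6921262   0.31660981] 0.0029696305474741893
end [498.56908359  10.2587776   23.56958299] -57.22192264497266
[[0.0,0.0,21.0,0.0,0.0,0.0,1],[0.0,0.0,21.0,0.0,0.0,0.0,1],[0.0,0.0,21.0,0.0,0.0,0.0,1],[0.0,0.0,21.0,0.0,0.0,0.0,1],[0.0,0.0,21.0,0.0,0.0,0.0,1],[0.0,0.0,21.0,0.0,0.0,0.0,1]]
scene foot_end [(array([ 0.51 , -0.037,  0.015]), 0.57)]
scene grip_mid [(array([0.55 , 0.168, 0.077]), 0.94)]
scene rail [(array([ 0.617,  0.03 , -0.003]), 0.81)]
top foot_end []
top grip_mid [(array([0.551, 0.167, 0.081]), 0.98), (array([ 0.793, -0.056, -0.004]), 0.48)]
top rail [(array([ 0.614,  0.03 , -0.003]), 0.85)]
```

View pics/c1.png

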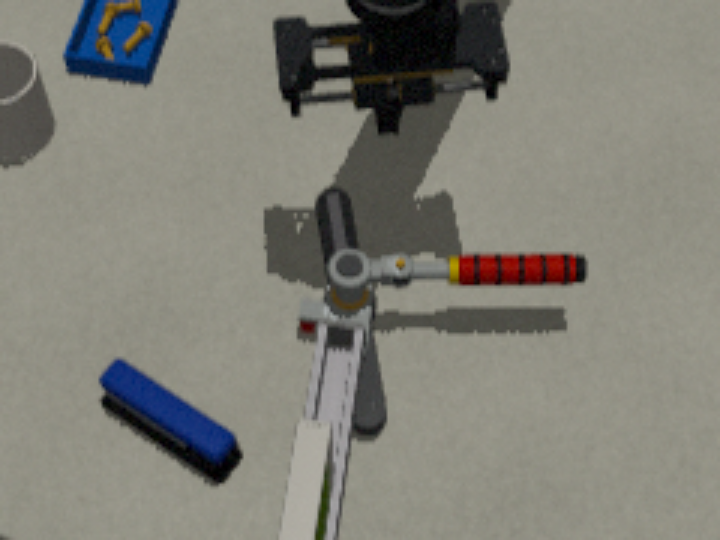

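The crop shows the closed fingers at (388,120), on the clockwise side of the foot whose tip is at (332,195). The wrench is clear at (400–585,268) and the stapler is away at (170,425). Next: descend, approach and sweep the foot.

Call:
arm_command([
  [0, 0, 25, 0, 0, 0, 1],
  [0, 0, 25, 0, 0, 0, 1],
  [0, 0, 25, 0, 0, 0, 1],
  [0, 0, 25, 0, 0, 0, 1],
  [0, 0, 18, 0, 0, 0, 1],
  [0, 0, 8, 0, 0, 0, 1],
  [7, 0, 0, 0, 0, 0, 1],
  [7, 0, 0, 0, 0, 0, 1],
])

```text
t: 5.4
position: [0.5073, -0.002, 0.0244]
ee_rot: [[0.541, -0.841, 0.002], [-0.841, -0.541, 0.0], [0.001, -0.002, -1.0]]
wrist_force: [0.5, -0.1, 0.7]
grip_width: 0.008
```

Call:
arm_command([
  [7.9, 1.7, 0, 0, 0, -4, 1],
  [7.9, 1.7, 0, 0, 0, -4, 1],
  [7.9, 1.7, 0, 0, 0, -4, 1],
  [7.9, 1.7, 0, 0, 0, -4, 1],
  [15.7, 3.4, 0, 0, 0, -8, 1],
  [15.7, 3.4, 0, 0, 0, -8, 1],
  [15.7, 3.4, 0, 0, 0, -8, 1],
  [15.7, 3.4, 0, 0, 0, -8, 1],
])

```text
t: 6.4
position: [0.5681, -0.0725, 0.0241]
ee_rot: [[0.988, -0.156, -0.001], [-0.156, -0.988, 0.001], [-0.001, -0.001, -1.0]]
wrist_force: [-2.7, 2.7, 1.5]
grip_width: 0.002
```

```bash
python3 - <<'E'
from h import *
save("top","t2.png");save("scene","s2.png")
for c in("scene","top"):
    for n in("foot_end",):print(c,n,[(w(c,r["location"]).round(3),round(r["p"],2)) for r in cams.place_of(n,c)[:2]])
a=cv2.imread("pics/t2.png")[150:330,230:430];b=cv2.imread("pics/s2.png")[150:330,220:420]
cv2.imwrite("pics/c2.png",cv2.resize(np.hstack([a,b]),None,fx=2,fy=2))
E
```

```text
scene foot_end []
top foot_end [(array([ 0.699, -0.372,  0.003]), 0.51), (array([0.596, 0.071, 0.08 ]), 0.18)]
```

View pics/c2.png

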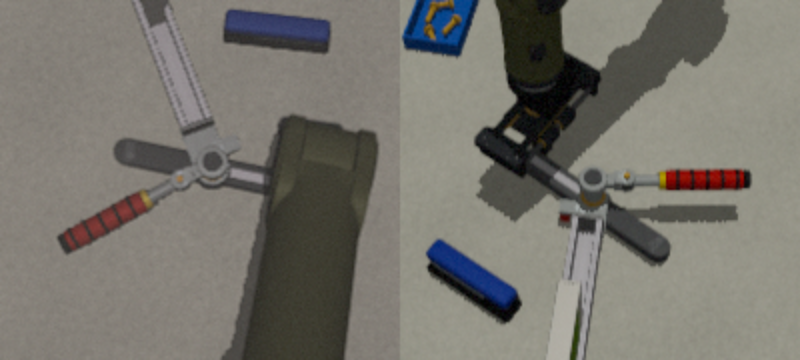

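The foot follows, with its arm now pointing towards -y; the wrench and stapler are untouched. I'll continue in smaller steps.

Call:
arm_command([
  [5.9, 1.3, 0, 0, 0, -3, 1],
  [5.9, 1.3, 0, 0, 0, -3, 1],
  [5.9, 1.3, 0, 0, 0, -3, 1],
  [5.9, 1.3, 0, 0, 0, -3, 1],
  [5.9, 1.3, 0, 0, 0, -3, 1],
  [5.9, 1.3, 0, 0, 0, -3, 1],
  [5.9, 1.3, 0, 0, 0, -3, 1],
  [4, 0.8, 0, 0, 0, -2, 1],
])

```text
t: 7.6
position: [0.6122, -0.083, 0.0236]
ee_rot: [[0.972, 0.237, -0.002], [0.237, -0.972, -0.002], [-0.002, 0.001, -1.0]]
wrist_force: [-2.3, -3.3, 0.8]
grip_width: 0.002
```

Call:
arm_command([
  [1.5, 0.3, 0, 0, 0, -0.7, 1],
  [1.5, 0.3, 0, 0, 0, -0.7, 1],
  [1, 0.2, 0, 0, 0, -0.5, 1],
  [1, 0.2, 0, 0, 0, -0.5, 1],
  [0, 0, 0, 0, 0, 0, 1],
  [0, 0, 0, 0, 0, 0, 1],
  [0, 0, 0, 0, 0, 0, 1],
  [0, 0, 0, 0, 0, 0, 1],
])

```text
t: 8.6
position: [0.6183, -0.0811, 0.0235]
ee_rot: [[0.96, 0.279, -0.0], [0.279, -0.96, 0.0], [0.0, -0.0, -1.0]]
wrist_force: [-1.6, -1.9, -0.7]
grip_width: 0.005
```

Call:
arm_command([
  [1, 0.2, 0, 0, 0, -0.5, 1],
  [1, 0.2, 0, 0, 0, -0.5, 1],
  [1, 0.2, 0, 0, 0, -0.5, 1],
  [1, 0.2, 0, 0, 0, -0.5, 1],
  [0, 0, 0, 0, 0, 0, 1],
  [0, 0, 0, 0, 0, 0, 1],
  [0, 0, 0, 0, 0, 0, 1],
  [0, 0, 0, 0, 0, 0, 1],
])

```text
t: 9.6
position: [0.6225, -0.0807, 0.0236]
ee_rot: [[0.95, 0.312, 0.0], [0.312, -0.95, 0.0], [0.0, -0.0, -1.0]]
wrist_force: [-1.9, -2.1, -0.4]
grip_width: 0.006
```

Call:
arm_command([
  [1, 0.2, 0, 0, 0, -0.5, 1],
  [1, 0.2, 0, 0, 0, -0.5, 1],
  [0, 0, 0, 0, 0, 0, 1],
  [0, 0, 0, 0, 0, 0, 1],
  [0, 0, 0, 0, 0, 0, 1],
  [0, 0, 0, 0, 0, 0, 1],
  [0, 0, 0, 0, 0, 0, 1],
  [0, 0, 0, 0, 0, 0, 1],
])

```text
t: 10.6
position: [0.6246, -0.0804, 0.0236]
ee_rot: [[0.944, 0.329, 0.0], [0.329, -0.944, 0.0], [0.0, -0.0, -1.0]]
wrist_force: [-1.3, -2.4, -1.4]
grip_width: 0.004
```

Call:
arm_command([
  [1, 0, 0, 0, 0, 0, 1],
  [1, 0, 0, 0, 0, 0, 1],
  [1, 0, 0, 0, 0, 0, 1],
  [0, 0, 0, 0, 0, 0, 1],
  [0, 0, 0, 0, 0, 0, 1],
  [0, 0, 0, 0, 0, 0, 1],
  [0, 0, 0, 0, 0, 0, 1],
  [0, 0, 0, 0, 0, 0, 1],
])

```text
t: 11.6
position: [0.6274, -0.0795, 0.0236]
ee_rot: [[0.944, 0.329, 0.0], [0.329, -0.944, 0.0], [0.0, -0.0, -1.0]]
wrist_force: [-1.9, -2.9, 0.1]
grip_width: 0.004
```

```bash
python3 - <<'E'
from h import *
save("top","t3.png");save("scene","s3.png")
for c in("scene","top"):
    for n in("foot_end","rail"):print(c,n,[(w(c,r["location"]).round(3),round(r["p"],2)) for r in cams.place_of(n,c)[:2]])
    m=cams.silhouettes("rail",c)
    if m: print(c,m[0]["p"],m[0]["mask"].sum())
    f=cams.silhouettes("foot",c)
    for r in f[:2]: print("foot",r["p"],r["mask"].sum(), np.argwhere(r["mask"]).mean(0))
a=cv2.imread("pics/t3.png")[150:300,250:420];b=cv2.imread("pics/s3.png")[160:310,220:390]
cv2.imwrite("pics/c3.png",cv2.resize(np.hstack([a,b]),None,fx=2.35,fy=2.35,interpolation=cv2.INTER_CUBIC))
E
```

```text
scene foot_end []
scene rail [(array([ 0.618,  0.032, -0.002]), 0.6)]
scene 0.57 4829
foot 0.59 774 [252.57105943 328.80103359]
foot 0.52 873 [239.465063   350.17067583]
top foot_end [(array([ 0.62 ,  0.029, -0.003]), 0.51)]
top rail [(array([ 0.617,  0.033, -0.002]), 0.97), (array([ 0.416, -0.343,  0.003]), 0.32)]
top 0.66 4750
foot 0.8 421 [234.15914489 335.26128266]
```

View pics/c3.png

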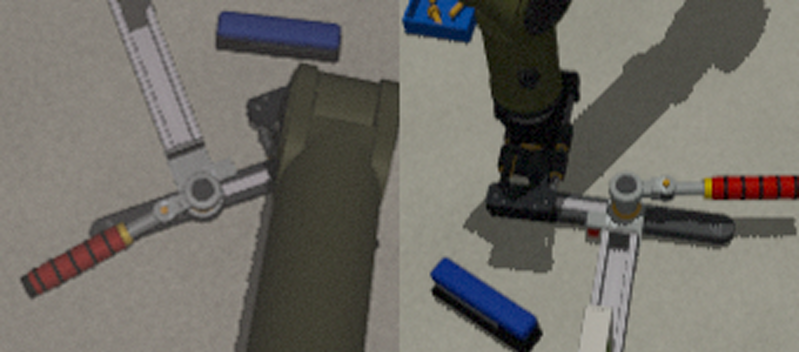

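The foot is nearly square: its inner arm now points left towards crop (95,225). I'll keep pressing until the force rises.

Call:
arm_command([
  [1, 0, 0, 0, 0, 0, 1],
  [1, 0, 0, 0, 0, 0, 1],
  [1, 0, 0, 0, 0, 0, 1],
  [0, 0, 0, 0, 0, 0, 1],
  [0, 0, 0, 0, 0, 0, 1],
  [0, 0, 0, 0, 0, 0, 1],
  [0, 0, 0, 0, 0, 0, 1],
  [0, 0, 0, 0, 0, 0, 1],
])

```text
t: 13.1
position: [0.6301, -0.0785, 0.0235]
ee_rot: [[0.944, 0.329, 0.0], [0.329, -0.944, 0.0], [0.0, -0.0, -1.0]]
wrist_force: [-2.3, -2.7, 0.4]
grip_width: 0.009
```

Call:
arm_command([
  [1, 0, 0, 0, 0, 0, 1],
  [1, 0, 0, 0, 0, 0, 1],
  [0, 0, 0, 0, 0, 0, 1],
  [0, 0, 0, 0, 0, 0, 1],
  [0, 0, 0, 0, 0, 0, 1],
  [0, 0, 0, 0, 0, 0, 1],
  [0, 0, 0, 0, 0, 0, 1],
  [0, 0, 0, 0, 0, 0, 1],
])

```text
t: 14.1
position: [0.6303, -0.0785, 0.0235]
ee_rot: [[0.945, 0.328, -0.004], [0.328, -0.945, 0.0], [-0.003, -0.001, -1.0]]
wrist_force: [-6.0, -3.3, 4.1]
grip_width: 0.004
```

The position has stalled and the force is up, so the foot is on its stop. One firmer push, then back off and rise.

Call:
arm_command([
  [1, 0, 0, 0, 0, 0, 1],
  [1, 0, 0, 0, 0, 0, 1],
  [0, 0, 0, 0, 0, 0, 1],
  [0, 0, 0, 0, 0, 0, 1],
  [0, 0, 0, 0, 0, 0, 1],
  [0, 0, 0, 0, 0, 0, 1],
  [0, 0, 0, 0, 0, 0, 1],
  [0, 0, 0, 0, 0, 0, 1],
])

```text
t: 15.1
position: [0.6303, -0.0785, 0.0235]
ee_rot: [[0.945, 0.328, -0.007], [0.328, -0.945, -0.0], [-0.007, -0.002, -1.0]]
wrist_force: [-10.6, -3.6, 7.5]
grip_width: 0.005
```

Call:
arm_command([
  [-4, 0, 0, 0, 0, 0, 1],
  [-10, 0, 0, 0, 0, 0, 1],
  [-20, 0, 0, 0, 0, 0, 1],
  [-20, 10, -10, 0, 0, 0, 1],
  [0, 10, -40, 0, 0, 0, 1],
  [0, 0, -50, 0, 0, 0, 1],
  [0, 0, -50, 0, 0, 0, 1],
  [0, 0, 0, 0, 0, 0, 1],
])

```text
t: 16.1
position: [0.5925, -0.1154, 0.1796]
ee_rot: [[0.945, 0.328, 0.011], [0.328, -0.945, -0.0], [0.01, 0.004, -1.0]]
wrist_force: [-0.1, 0.2, -0.7]
grip_width: 0.005
```

```bash
python3 - <<'E'
from h import *
save("top","t4.png");save("scene","s4.png")
for c in("scene","top"):
    for n in("foot_end","rail","grip_mid","wrench_pin"):print(c,n,[(w(c,r["location"]).round(3),round(r["p"],2)) for r in cams.place_of(n,c)[:2]])
a=cv2.imread("pics/t4.png")[150:300,230:400];b=cv2.imread("pics/s4.png")[160:310,220:390]
cv2.imwrite("pics/c4.png",cv2.resize(np.hstack([a,b]),None,fx=2.35,fy=2.35,interpolation=cv2.INTER_CUBIC))
o=observe();print(o["t"],o["position"])
E
```

```text
scene foot_end [(array([ 0.658, -0.086,  0.013]), 0.78)]
scene rail [(array([ 0.7  , -0.374, -0.005]), 0.73), (array([ 0.619,  0.031, -0.003]), 0.61)]
scene grip_mid [(array([0.552, 0.171, 0.081]), 0.69)]
scene wrench_pin [(array([0.597, 0.069, 0.079]), 0.67)]
top foot_end [(array([ 0.658, -0.091,  0.014]), 0.72)]
top rail []
top grip_mid [(array([0.548, 0.169, 0.081]), 0.79), (array([ 0.656, -0.091,  0.015]), 0.43)]
top wrench_pin [(array([0.598, 0.076, 0.08 ]), 0.84), (array([ 0.656, -0.091,  0.016]), 0.37)]
16.6 [ 0.58909901 -0.1139427   0.17279007]
```

View pics/c4.png

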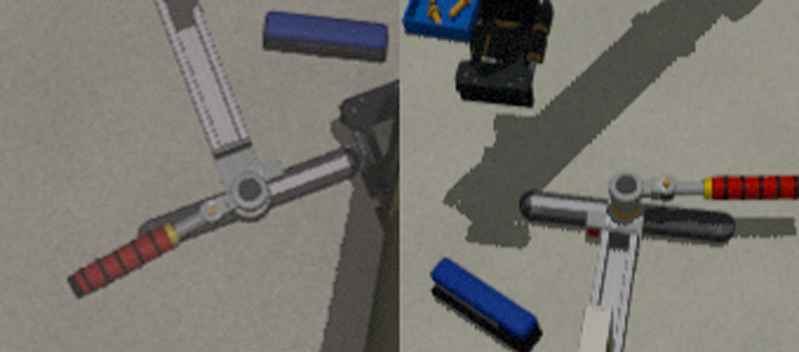

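Both views show the foot square to the rail (about -71.6° in the world, rail +x about -71.4°). The wrench is still straight at about 0.39 rad. Now I'll move to the robot side of the grip.

```bash
python3 - <<'E'
from h import *
plan([((.511,.149,.17),26,7),((.511,.149,.11),26,3),((.511,.149,.074),26,4),((.518,.153,.074),26,2)])
E
```

```text
end [518.04913398 152.71558107  73.87678472] 26.074610814721055
[[2.0,-39.0,0.0,0.0,0.0,-1.0,1],[2.0,-39.0,1.0,0.0,0.0,-1.0,1],[3.0,-39.0,0.0,0.0,0.0,-1.0,1],[4.0,-39.0,1.0,0.0,0.0,-1.0,1],[5.0,-39.0,0.0,0.0,0.0,-1.0,1],[5.0,-39.0,0.0,0.0,0.0,-1.0,1],[6.0,-39.0,1.0,0.0,0.0,-1.0,1],[0.0,0.0,20.0,0.0,0.0,0.1,1]]
[[0.0,0.0,20.0,0.0,0.0,0.1,1],[0.0,0.0,20.0,0.0,0.0,0.1,1],[0.0,0.0,9.0,0.0,0.0,0.0,1],[0.0,0.0,9.0,0.0,0.0,0.0,1],[0.0,0.0,9.0,0.0,0.0,0.0,1],[0.0,0.0,9.0,0.0,0.0,0.0,1],[4.0,0.0,0.0,0.0,0.0,-0.1,1],[4.0,0.0,0.0,0.0,0.0,-0.1,1]]
```

Call:
arm_command([
  [2, -39, 0, 0, 0, -1, 1],
  [2, -39, 1, 0, 0, -1, 1],
  [3, -39, 0, 0, 0, -1, 1],
  [4, -39, 1, 0, 0, -1, 1],
  [5, -39, 0, 0, 0, -1, 1],
  [5, -39, 0, 0, 0, -1, 1],
  [6, -39, 1, 0, 0, -1, 1],
  [0, 0, 20, 0, 0, 0, 1],
])

```text
t: 17.6
position: [0.5111, 0.1539, 0.1515]
ee_rot: [[0.894, 0.447, 0.002], [0.447, -0.894, 0.003], [0.003, -0.001, -1.0]]
wrist_force: [-0.1, -1.0, 0.5]
grip_width: 0.006
```

Call:
arm_command([
  [0, 0, 20, 0, 0, 0, 1],
  [0, 0, 20, 0, 0, 0, 1],
  [0, 0, 9, 0, 0, 0, 1],
  [0, 0, 9, 0, 0, 0, 1],
  [0, 0, 9, 0, 0, 0, 1],
  [0, 0, 9, 0, 0, 0, 1],
  [4, 0, 0, 0, 0, 0, 1],
  [4, 0, 0, 0, 0, 0, 1],
])

```text
t: 18.6
position: [0.5191, 0.153, 0.0749]
ee_rot: [[0.897, 0.441, 0.001], [0.441, -0.897, 0.0], [0.001, 0.0, -1.0]]
wrist_force: [-0.3, 0.5, 0.7]
grip_width: 0.007
```

Call:
arm_command([
  [3, 0, 0, 0, 0, 0, 1],
  [3, 0, 0, 0, 0, 0, 1],
  [5.3, -0.9, 0, 0, 0, 2, 1],
  [5.3, -0.9, 0, 0, 0, 2, 1],
  [8, -1.3, 0, 0, 0, 3, 1],
  [8, -1.3, 0, 0, 0, 3, 1],
  [8, -1.3, 0, 0, 0, 3, 1],
  [8, -1.3, 0, 0, 0, 3, 1],
])

```text
t: 19.6
position: [0.5611, 0.1766, 0.0743]
ee_rot: [[0.985, 0.174, -0.002], [0.174, -0.985, -0.0], [-0.002, -0.0, -1.0]]
wrist_force: [-2.8, -0.1, 1.3]
grip_width: 0.005
```

Call:
arm_command([
  [4, -0.7, 0, 0, 0, 1.5, 1],
  [4, -0.7, 0, 0, 0, 1.5, 1],
  [2.7, -0.5, 0, 0, 0, 1, 1],
  [0, 0, 0, 0, 0, 0, 1],
  [0, 0, 0, 0, 0, 0, 1],
  [0, 0, 0, 0, 0, 0, 1],
  [0, 0, 0, 0, 0, 0, 1],
  [0, 0, 0, 0, 0, 0, 1],
])

```text
t: 20.6
position: [0.572, 0.1796, 0.0746]
ee_rot: [[0.994, 0.107, 0.0], [0.107, -0.994, 0.0], [0.0, -0.0, -1.0]]
wrist_force: [-1.2, -0.7, 0.5]
grip_width: 0.009
```

```bash
python3 - <<'E'
from h import *
save("top","t5.png");save("scene","s5.png")
for c in("scene","top"):
    for n in("foot_end","grip_mid","wrench_pin"):print(c,n,[(w(c,r["location"]).round(3),round(r["p"],2)) for r in cams.place_of(n,c)[:2]])
a=cv2.imread("pics/t5.png")[150:300,230:400];b=cv2.imread("pics/s5.png")[160:310,260:430]
cv2.imwrite("pics/c5.png",cv2.resize(np.hstack([a,b]),None,fx=2.35,fy=2.35,interpolation=cv2.INTER_CUBIC))
E
```

```text
scene foot_end [(array([ 0.659, -0.084,  0.013]), 0.69)]
scene grip_mid [(array([0.592, 0.183, 0.077]), 0.79)]
scene wrench_pin [(array([0.611, 0.078, 0.079]), 0.58)]
top foot_end [(array([ 0.659, -0.093,  0.012]), 0.71)]
top grip_mid []
top wrench_pin [(array([0.609, 0.082, 0.081]), 0.65)]
```

View pics/c5.png

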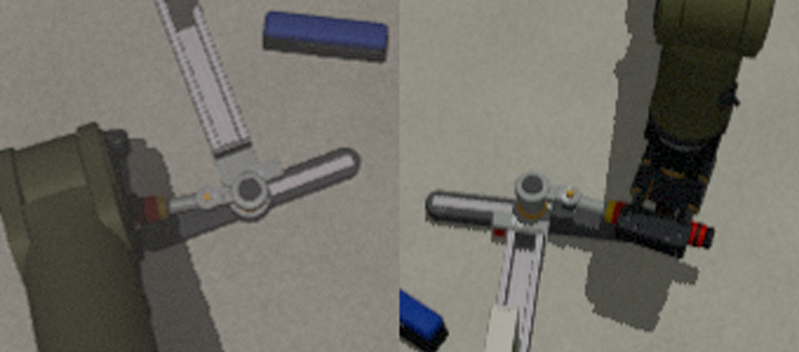

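The wrench follows: the handle is at about 99° and tight is expected near 90°. The foot is unmoved. Now I advance in small steps and watch the force.

Call:
arm_command([
  [2.7, -0.4, 0, 0, 0, 1, 1],
  [2.7, -0.4, 0, 0, 0, 1, 1],
  [2.7, -0.4, 0, 0, 0, 1, 1],
  [2.7, -0.4, 0, 0, 0, 1, 1],
  [2.7, -0.4, 0, 0, 0, 1, 1],
  [2.7, -0.4, 0, 0, 0, 1, 1],
  [0, 0, 0, 0, 0, 0, 1],
  [0, 0, 0, 0, 0, 0, 1],
])

```text
t: 22.0
position: [0.5883, 0.1827, 0.0746]
ee_rot: [[1.0, 0.003, 0.001], [0.003, -1.0, -0.0], [0.001, 0.0, -1.0]]
wrist_force: [-2.1, 1.0, 0.6]
grip_width: 0.008
```

Call:
arm_command([
  [1.4, -0.2, 0, 0, 0, 0.5, 1],
  [1.4, -0.2, 0, 0, 0, 0.5, 1],
  [1.4, -0.2, 0, 0, 0, 0.5, 1],
  [0, 0, 0, 0, 0, 0, 1],
  [0, 0, 0, 0, 0, 0, 1],
  [0, 0, 0, 0, 0, 0, 1],
  [0, 0, 0, 0, 0, 0, 1],
  [0, 0, 0, 0, 0, 0, 1],
])

```text
t: 23.0
position: [0.5922, 0.1836, 0.0746]
ee_rot: [[1.0, -0.023, 0.0], [-0.023, -1.0, -0.0], [0.0, 0.0, -1.0]]
wrist_force: [-1.8, -0.4, -1.1]
grip_width: 0.004
```

Call:
arm_command([
  [1.4, -0.2, 0, 0, 0, 0.5, 1],
  [1.4, -0.2, 0, 0, 0, 0.5, 1],
  [0, 0, 0, 0, 0, 0, 1],
  [0, 0, 0, 0, 0, 0, 1],
  [0, 0, 0, 0, 0, 0, 1],
  [0, 0, 0, 0, 0, 0, 1],
  [0, 0, 0, 0, 0, 0, 1],
  [0, 0, 0, 0, 0, 0, 1],
])

```text
t: 24.0
position: [0.5946, 0.184, 0.0745]
ee_rot: [[0.999, -0.041, -0.001], [-0.041, -0.999, -0.0], [-0.001, 0.0, -1.0]]
wrist_force: [-4.9, -0.4, -0.1]
grip_width: 0.007
```

Call:
arm_command([
  [1.5, 0, 0, 0, 0, 0.5, 1],
  [1.5, 0, 0, 0, 0, 0.5, 1],
  [0, 0, 0, 0, 0, 0, 1],
  [0, 0, 0, 0, 0, 0, 1],
  [0, 0, 0, 0, 0, 0, 1],
  [0, 0, 0, 0, 0, 0, 1],
  [0, 0, 0, 0, 0, 0, 1],
  [0, 0, 0, 0, 0, 0, 1],
])

```text
t: 25.0
position: [0.5957, 0.1844, 0.074]
ee_rot: [[0.998, -0.057, -0.004], [-0.057, -0.998, 0.0], [-0.004, 0.0, -1.0]]
wrist_force: [-8.3, 0.6, 2.0]
grip_width: 0.003
```

Call:
arm_command([
  [1, 0, 0, 0, 0, 0.5, 1],
  [1, 0, 0, 0, 0, 0.5, 1],
  [0, 0, 0, 0, 0, 0, 1],
  [0, 0, 0, 0, 0, 0, 1],
  [0, 0, 0, 0, 0, 0, 1],
  [0, 0, 0, 0, 0, 0, 1],
  [0, 0, 0, 0, 0, 0, 1],
  [0, 0, 0, 0, 0, 0, 1],
])

```text
t: 26.0
position: [0.5972, 0.1848, 0.074]
ee_rot: [[0.997, -0.074, -0.005], [-0.074, -0.997, 0.0], [-0.006, -0.0, -1.0]]
wrist_force: [-9.8, 0.6, 2.7]
grip_width: 0.01
```

Call:
arm_command([
  [1.5, 0, 0, 0, 0, 0.8, 1],
  [1.5, 0, 0, 0, 0, 0.8, 1],
  [1.5, 0, 0, 0, 0, 0.8, 1],
  [1.5, 0, 0, 0, 0, 0.8, 1],
  [0, 0, 0, 0, 0, 0, 1],
  [0, 0, 0, 0, 0, 0, 1],
  [0, 0, 0, 0, 0, 0, 1],
  [0, 0, 0, 0, 0, 0, 1],
])

```text
t: 27.0
position: [0.6037, 0.1857, 0.0743]
ee_rot: [[0.992, -0.129, -0.004], [-0.129, -0.992, 0.002], [-0.004, -0.002, -1.0]]
wrist_force: [-8.9, 2.8, 1.6]
grip_width: 0.006
```

Call:
arm_command([
  [1.5, 0, 0, 0, 0, 0.8, 1],
  [1.5, 0, 0, 0, 0, 0.8, 1],
  [1.5, 0, 0, 0, 0, 0.8, 1],
  [1.5, 0, 0, 0, 0, 0.8, 1],
  [0, 0, 0, 0, 0, 0, 1],
  [0, 0, 0, 0, 0, 0, 1],
  [0, 0, 0, 0, 0, 0, 1],
  [0, 0, 0, 0, 0, 0, 1],
])

```text
t: 28.0
position: [0.611, 0.186, 0.0748]
ee_rot: [[0.983, -0.184, -0.0], [-0.184, -0.983, 0.004], [-0.001, -0.004, -1.0]]
wrist_force: [-5.6, 4.4, 1.0]
grip_width: 0.0
```

Call:
arm_command([
  [1.5, 0, 0, 0, 0, 0.8, 1],
  [1.5, 0, 0, 0, 0, 0.8, 1],
  [1.5, 0, 0, 0, 0, 0.8, 1],
  [1.5, 0, 0, 0, 0, 0.8, 1],
  [0, 0, 0, 0, 0, 0, 1],
  [0, 0, 0, 0, 0, 0, 1],
  [0, 0, 0, 0, 0, 0, 1],
  [0, 0, 0, 0, 0, 0, 1],
])

```text
t: 29.0
position: [0.6178, 0.1809, 0.0746]
ee_rot: [[0.971, -0.241, 0.0], [-0.241, -0.971, -0.0], [0.0, -0.0, -1.0]]
wrist_force: [-0.8, -0.1, -0.1]
grip_width: 0.007
```

Call:
arm_command([
  [1, 0, 0, 0, 0, 0.5, 1],
  [1, 0, 0, 0, 0, 0.5, 1],
  [0, 0, 0, 0, 0, 0, 1],
  [0, 0, 0, 0, 0, 0, 1],
  [0, 0, 0, 0, 0, 0, 1],
  [0, 0, 0, 0, 0, 0, 1],
  [0, 0, 0, 0, 0, 0, 1],
  [0, 0, 0, 0, 0, 0, 1],
])

```text
t: 30.0
position: [0.6196, 0.1806, 0.0746]
ee_rot: [[0.966, -0.257, 0.0], [-0.257, -0.966, 0.0], [0.0, -0.0, -1.0]]
wrist_force: [-0.2, 0.3, 0.7]
grip_width: 0.005
```

The force has dropped to zero, so it has snapped over. I'll back off, lift and look.

Call:
arm_command([
  [-10, 0, 0, 0, 0, 0, 1],
  [-30, 0, 0, 0, 0, 0, 1],
  [-30, 0, 0, 0, 0, 0, 1],
  [-40, 0, -20, 0, 0, 0, 1],
  [-30, 0, -50, 0, 0, 0, 1],
  [0, -40, -40, 0, 0, 0, 1],
  [0, -50, -10, 0, 0, 0, 1],
  [0, 0, 0, 0, 0, 0, 1],
])

```text
t: 31.0
position: [0.5064, 0.3088, 0.1956]
ee_rot: [[0.968, -0.251, 0.001], [-0.251, -0.968, 0.003], [0.0, -0.003, -1.0]]
wrist_force: [-0.2, -1.0, -1.4]
grip_width: 0.005
```

```bash
python3 - <<'E'
from h import *
save("top","t6.png");save("scene","s6.png")
for c in("scene","top"):
    for n in("foot_end","grip_mid","wrench_pin","stapler","tape","mug","carton","bolt_tray"):print(c,n,[(w(c,r["location"]).round(3),round(r["p"],2)) for r in cams.place_of(n,c)[:2]])
a=cv2.imread("pics/t6.png")[150:300,230:400];b=cv2.imread("pics/s6.png")[160:310,260:430]
cv2.imwrite("pics/c6.png",cv2.resize(np.hstack([a,b]),None,fx=2.35,fy=2.35,interpolation=cv2.INTER_CUBIC))
o=observe();print(o["t"],o["position"],o["wrist_force"])
E
```

```text
scene foot_end [(array([ 0.661, -0.085,  0.016]), 0.8)]
scene grip_mid [(array([0.65 , 0.181, 0.079]), 0.95)]
scene wrench_pin [(array([0.616, 0.079, 0.079]), 0.77)]
scene stapler [(array([ 0.796, -0.057, -0.001]), 0.8), (array([ 0.704, -0.374, -0.003]), 0.32)]
scene tape [(array([0.454, 0.438, 0.001]), 0.86)]
scene mug [(array([ 0.577, -0.373,  0.   ]), 0.8), (array([ 0.659, -0.085,  0.015]), 0.5)]
scene carton [(array([ 0.704, -0.372, -0.005]), 0.94)]
scene bolt_tray [(array([ 0.416, -0.343, -0.002]), 0.87), (array([0.651, 0.179, 0.081]), 0.57)]
top foot_end [(array([ 0.658, -0.095,  0.018]), 0.79)]
top grip_mid [(array([0.651, 0.178, 0.081]), 0.83)]
top wrench_pin [(array([0.617, 0.08 , 0.079]), 0.58)]
top stapler [(array([ 0.797, -0.06 , -0.002]), 0.89)]
top tape []
top mug [(array([ 0.576, -0.372, -0.002]), 0.7)]
top carton [(array([ 0.702, -0.373,  0.002]), 0.89)]
top bolt_tray [(array([ 0.414, -0.344,  0.002]), 0.78)]
31.9 [0.50749274 0.30360255 0.19456937] [ 0.27899525 -0.25164915 -0.31595262]
```

View pics/c6.png

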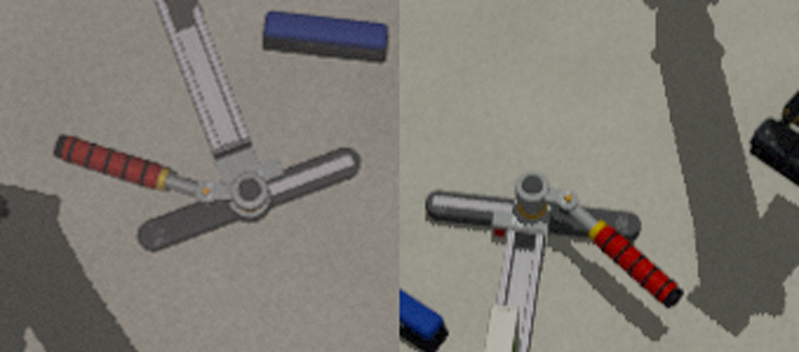

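The picture shows the handle bent at the knuckle (pin-to-grip is 71° against head-to-pin at about 91°, so about 0.35 rad). The foot is square, nothing else has moved and the arm is clear.

```bash
python3 -c "
from rig import order; print(order.job_done())"
```

```text
the job is handed in; nothing more can be done
None
```

The foot is square to the rail, the bolt is tight, and the wrench has broken over and stayed bent. I handed the job in at about 32 s of the 54 s allowed. `job_done` gives no verdict.

- **Foot:** I swept it round with the closed fingers until it stopped moving and the push rose to about 11 N. The last pictures put its direction about 71° below world +x, which is the direction square to the rail. The two cameras disagreed by about 10 mm on the foot tip's position after the push.
- **Wrench:** I pushed the grip clockwise until it went tight. The force peaked at about 10 N among my readings, fell as the joint gave way, and dropped to zero when it snapped. I stopped after 2 mm more, made without load. The handle measures about 20° bent (0.35 rad, its full travel).
- **Bolt:** every force I read stayed well below the 20 N that would overtighten it. The bolt's turn itself could not be measured directly.
- **Other things:** mug, tray, carton, stapler and tape all measured within about 5 mm of where they started. The top camera did not find the tape at the end, so that one rests on the scene camera alone.
- **Arm:** at hand-in it was clear of everything.

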